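# Lower the doctor knife of a tape caster and feel its gap with a feeler leaf

## Robot

A 6-joint arm with a two-finger parallel gripper is mounted at the origin on the work surface. World frame = base frame: x ahead of the robot, y to its left, z up, the work surface at z = 0. Lengths are in m, angles in rad, forces in N, time in s.
With the tool pointing down it reaches from about 0.375 to 0.9 m from the base axis. Payload 3.1 kg.
Tool frame: the origin (TCP) lies midway between the tips of the shut fingers; the grasp point (between the pads) lies 19 mm behind it; x points along the fingers, z is the direction in which the jaws open and shut, and the axes are right-handed (so a half turn about x gives the same grasp; the last joint's range is limited). The gripper opens to 87 mm and grips with 3 to 60 N. Pads are 19 mm wide; open, the fingers measure 117 mm over their backs; the gripper's body (75 mm by 190 mm) begins 51 mm behind the grasp point.
Start: joints at [1.141, 0.527, 1.433, -0, 1.181, -0.178], TCP at [0.155, 0.605, 0.223] pointing down, gripper open.
Joint ranges: [-3.08, 3.08], [-0.75, 2.2], [0.22, 2.44], [-1.43, 4.57], [0, 2.65], [-2.85, 2.85]. Speed limits (rad/s): [2.79, 2.79, 3.14, 3.14, 3.14, 3.14].

## Interface

Orientations are given as a unit quaternion [x, y, z, w].
In Python, from rig import readout, imaging, robot gives the robot as it stands. The module is installed in compiled form; this text tells all that it offers.
- The arm moves only by the tool play_rows, never from a script. Its argument "rows" is text: rows parted by semicolons, each of 7 numbers parted by spaces: the turn, a rotation vector about the tool's x, y, z in rad, then the shift along the tool's x, y, z in mm, then the closure, from 0 (fully open) to 1 (shut). In form: ax ay az tx ty tz gripper; .... A call has 1 to 8 rows; each row shifts and turns the commanded pose from where the row before left it, along the tool's axes as they then stand; what a row does not reach is not made up. A row lasts 1/12 s, in which the tool goes at most 41.7 mm and 7.16 degrees, less where a joint would pass 70% of its speed; a pose out of reach is approached as far as the arm can. A call with a gripper value outside its range is refused whole. The fingers move at their own pace and stop on an object; "squeeze" is the grip in N (left out, the last holds). Time passes only in rows, so rows that do not move let the fingers close. It gives the time, the measured TCP pose, the force and the opening at its end, in the units of the state.
- readout.get_obs(): the state, without advancing time (a new reading comes with each control period).
- imaging.camera(name): name is "scene" or "top" or "wrist"; returns the picture (480x640x3 uint8, blue, green, red); there is no depth.
- imaging.camera_info(name): a dict with "K" (3x3 intrinsics, pixels), "world_to_cam" (4x4, takes a point from world to camera coordinates). Camera axes: x right, y down, z forward; pixel columns grow to the right and rows downward; lengths in m; the calibration is good to about 2 mm. A picture is of the moment at which its call begins: read the wrist's pose just before it. camera_info takes no time and is no camera call; for the wrist camera it gives the pose at the moment of the call.
- robot.hand_in(): hands the job in, once; it reports no verdict.
The state is a dict: "time": time; "q": joint angles; "joint_velocities": joint speeds; "joint_torque": joint torques, N m; "position": TCP position; "tool_rot": TCP orientation; "ft_force": force on the tool from outside, world axes, zero at the start; "moment": the same for the moment, N m; "grip_width": finger opening in m.
Only numpy, scipy, OpenCV 4.12 (cv2) and the standard library are available. Lean on these libraries where they do the work, as an engineer would, in place of code of your own. Each camera call takes 0.05 s, during which the arm holds its last target. There are 200 camera calls.

## Task

Check the gap of the tape caster: first turn the red knob on its bridge clockwise until it clicks over and the sprung knife is down. Then take the feeler gauge by its case and slide its leaf level and straight in from the robot's side, between glass bed and knife, gently, until the knife's flat rides on it and it drags snugly, with the tip under the flat and not poking out behind the knife. Finish while still holding the gauge there, case clear of bed and bench, and leave everything else where it stands.

Things in the scene. Friction and masses are not known exactly. Their poses are not given: they have to be found in the camera images.
- coater: tape caster, fixed. Origin on the bench under the knob axis and the knife's middle; x along the bed away from the robot, z up. Bed x -65 to +215 mm, 190 mm wide; its pale green glass top, the lower plate of the gap, 40 mm above the bench. Ivory bridge x -22 to +22, y -99 to +99 mm, top 106 mm; opening under it 149 mm wide. White slurry trough behind the knife, back wall at x +59 mm
- knob (a joint): turn of the knob, rad, clockwise from above; 0 = knife fully raised, stop at 1.2 = knife fully down, sinking evenly between; starts short of the detent. Friction 0.04 N m; from 0.6 rad a sprung ball detent resists (up to about 0.12 N m in all) until 0.85, then snaps the knob over (the click) to about 1.12; past that it stays. Let go before 0.85, it has not clicked
- knob_grip (a point): point to grip the knob, on its vertical axis, 143 mm above the bench, 7 mm below its top; turns with the knob, x axis along the red grip bar: 44 mm long, 13 mm thick, 30 mm tall, on a black disc 46 mm across with its top at 120 mm. Nothing else on the bridge is taller than 113 mm
- knife: doctor knife, upper plate of the gap: steel bar, x -20 to +20, 122 mm wide, 18 mm high. Origin on the knob axis, at its flat underside; axes as the coater's. Underside: front 16 mm bevelled, 5 mm open at the front edge, then flat (x -4 to +20). Flat 9.5 mm over the glass raised, 1.5 mm down. Sprung (lifts 6 mm): presses about 3 N on a 3 mm leaf, which drags with 3 to 10 N going in
- feeler: feeler gauge lying flat, leaf pointing away from the robot. Origin under the middle of its case; x along the leaf, z up. Dark case with blue cover, gripped across: x -45 to +45 mm, 26 mm wide, 18 mm high; one bare steel leaf 3 mm thick (z 7.5 to 10.5 mm), 20 mm wide, from the case to x = 140 mm. About 160 g
- feeler_tip (a point): the end of the feeler leaf, at mid thickness: 140 mm ahead of and 9 mm above the origin of feeler
- palette_knife: bystander: palette knife, wooden handle, 200 mm long, lying on the bench on the side of the coater where the gauge is not; origin under the joint of handle and steel
- slurry_jar: bystander: white jar, black lid, 72 mm across, 85 mm high; origin under its centre
- beaker: bystander: glass beaker, 70 mm across, 95 mm high; origin under its centre
- reagent_bottle: bystander: amber bottle, 68 mm across, 140 mm high; origin under its centre
- wash_bottle: bystander: white bottle, red cap, 64 mm across, 160 mm high; origin under its centre
- weigh_tray: bystander: open steel tray, 110 x 80 x 22 mm; origin under its centre
Mind the look-alikes: they are no part of the job. Leave any orange look-alike of the feeler alone.

How it is judged:
By the outcome, as a careful person would: the job done as asked, in the order asked, and still so for the second after the job is handed in, while the arm keeps its last pose, push and grip.
It also fails if it takes over 56 s, if anything falls off the work surface, if the arm or the gripper's body presses on something with over 40 N, if the wrist force passes 120 N, or if a joint passes its speed limit or range.

## Working session

There is one attempt and no reset: what is moved stays moved. The work goes in short steps, Python scripts to look and compute and a tool call to move; the robot and the scene stay as the last step left them, time stands still between calls to the robot, and variables do not carry over. Pictures are saved under pics/ and viewed, about 8 in all and at most 12, crops included, and the job is handed in when it is done.

Besides the shell and the picture viewer there is one more tool, called after "Request:" by a JSON object that holds its "api" and its "payload". play_rows: Moves the arm, as the interface text tells. Its arguments: {"type":"object","properties":{"rows":{"type":"string"},"squeeze":{"type":"number"}},"required":["rows"]}

```bash
mkdir -p pics; cat > h.py <<'E'
import numpy as np, cv2
from rig import readout, imaging, robot
from scipy.spatial.transform import Rotation as R
def snap(n,f):
    i=imaging.camera_info(n); im=imaging.camera(n); cv2.imwrite('pics/'+f+'.png',im); np.savez('pics/'+f+'.npz',K=i['K'],T=i['world_to_cam']); return im
def px2w(f,u,v,z):
    d=np.load('pics/'+f+'.npz'); K,T=np.array(d['K']),np.array(d['T'])
    r=T[:3,:3].T@np.linalg.solve(K,[u,v,1.]); c=-T[:3,:3].T@T[:3,3]
    return c+r*(z-c[2])/r[2]
def w2px(f,p):
    d=np.load('pics/'+f+'.npz'); q=d['K']@(d['T']@np.append(p,1))[:3]; return q[:2]/q[2]
E
python3 - <<'E'
from h import *
for n in('scene','top'): snap(n,n+'0')
o=readout.get_obs(); print(o)
print(R.from_quat(o['tool_rot']).as_matrix().round(3))
for n in('scene0','top0'):
    d=np.load('pics/'+n+'.npz'); print(n,(-d['T'][:3,:3].T@d['T'][:3,3]).round(3),d['K'][0,0])
E
```

```text
{'time': 0.1, 'q': array([ 1.14146185e+00,  5.28376818e-01,  1.43376646e+00, -1.81743553e-05,
        1.18141255e+00, -1.78480819e-01]), 'joint_velocities': array([-0.00045138, -0.00152111, -0.00336748,  0.00040358,  0.00224359,
        0.00012974]), 'joint_torque': array([-2.59615399e-04, -4.40985775e+01, -1.77149999e+01,  6.34933147e-02,
        5.33717754e-02, -6.72245142e-05]), 'position': array([0.15483006, 0.60483717, 0.22166973]), 'tool_rot': array([-0.43385149,  0.55923195,  0.43319809,  0.5580071 ]), 'ft_force': array([ 0.34985956, -0.03317142, -0.31616863]), 'moment': array([-0.00904216,  0.00183452, -0.01123988]), 'grip_width': 0.08711641592055139}
[[-0.001 -0.969  0.248]
 [-0.002  0.248  0.969]
 [-1.     0.    -0.002]]
scene0 [1.08  0.944 1.044] 606.6227087787064
top0 [ 0.463 -0.002  1.102] 447.4223375934189
```

View pics/top0.png

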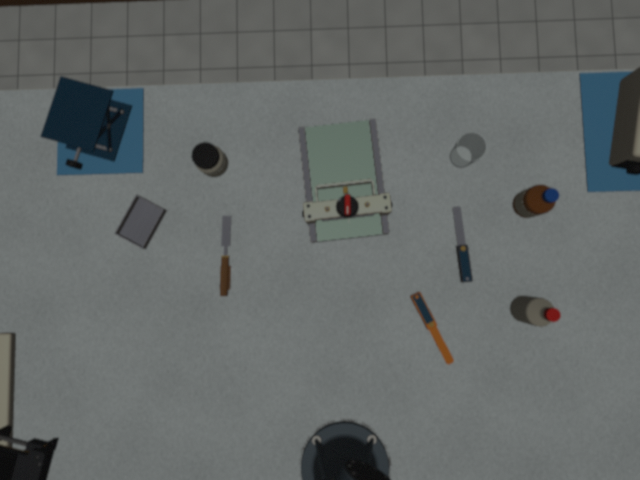

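View pics/scene0.png

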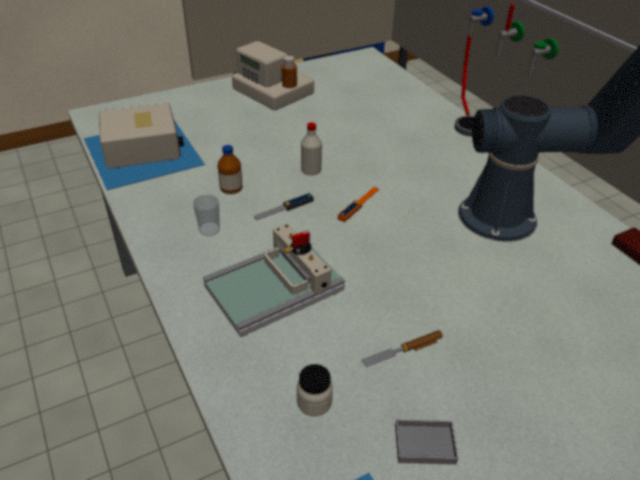

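Top view: coater bridge around (347,207) with the red knob bar pointing nearly up. The navy gauge is at (463,262) with its leaf tip at (457,207), the orange look-alike at (430,325). Enlarging.

```bash
python3 - <<'E'
from h import *
im=cv2.imread('pics/top0.png')
im=cv2.convertScaleAbs(im,alpha=1.6)
a=cv2.resize(im[115:250,295:400],None,fx=4.4,fy=4.4,interpolation=cv2.INTER_CUBIC)
b=cv2.resize(im[200:290,435:490],None,fx=6,fy=6,interpolation=cv2.INTER_CUBIC)
c=np.zeros((600,800,3),np.uint8); c[:a.shape[0],:a.shape[1]]=a[:600]; c[:b.shape[0],465:465+330]=b[:, :330]
cv2.imwrite('pics/crop0.png',c); print(a.shape,b.shape)
E
```

```text
(594, 462, 3) (540, 330, 3)
```

View pics/crop0.png

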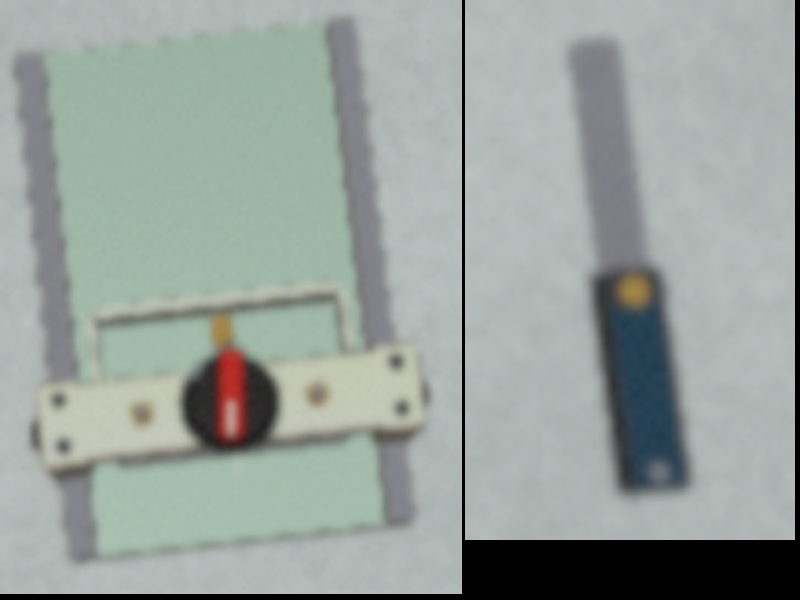

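```bash
python3 - <<'E'
from h import *
A=lambda u,v,z:px2w('top0',295+(u+.5)/4.4-.5,115+(v+.5)/4.4-.5,z)
B=lambda u,v,z:px2w('top0',435+(u-465+.5)/6-.5,200+(v+.5)/6-.5,z)
P=[A(*p,.106) for p in((40,388),(418,345),(425,425),(50,470))]
print('bridge',np.round(P,4).tolist(),np.mean(P,0)); y=(P[0]+P[3]-P[1]-P[2])/2; print(np.linalg.norm(y),'yaw',np.arctan2(-y[0],y[1]))
G=[A(*p,.04) for p in((48,52),(328,25),(384,525),(97,557))]; x=(G[0]+G[1]-G[2]-G[3])/2;print('bed',np.linalg.norm(x),'yaw',np.arctan2(x[1],x[0]),'front',(G[2]+G[3])/2,'back',(G[0]+G[1])/2)
k0,k1=A(231,437,.15),A(230,350,.15); print('knob',(k0+k1)/2,np.linalg.norm(k1-k0),np.arctan2(*(k1-k0)[[1,0]]))
t=B(594,41,.009); r=B(656,489,.018); f=B(634,272,.018);print('feeler tip',t,'rear',r,'front',f,'len',np.linalg.norm((t-r)[:2]),'yaw',np.arctan2(*(t-r)[[1,0]]))
E
```

```text
bridge [[0.617, 0.0755, 0.106], [0.6338, -0.1178, 0.106], [0.5927, -0.12, 0.106], [0.5747, 0.0712, 0.106]] [ 0.60452994 -0.02278571  0.106     ]
0.19297989429799675 yaw 0.09009725936771702
bed 0.2792660795468268 yaw 0.0767371096516906 front [ 0.54081808 -0.02616796  0.04      ] back [ 0.81926233 -0.00475892  0.04      ]
knob [ 0.60495712 -0.02088007  0.15      ] 0.04274743335151698 -0.015258152283641838
feeler tip [ 0.61279722 -0.28984317  0.009     ] rear [ 0.43092441 -0.30395451  0.018     ] front [ 0.51775285 -0.29922539  0.018     ] len 0.18241943171961755 yaw 0.07743392405701116
```

Consistent: bridge yaw ≈ 0.08, bed length 279 mm, gauge length 182 mm (expected 185). Setting off to a spot above the knob at (0.605, −0.021).

Request:
{"api": "play_rows", "payload": {"rows": "-0.118 0 0 0 0 0 0; -0.118 0 0 0 0 0 0; 0 0 0 0 -23 -31 0; 0 0 0 0 -23 -31 0; 0 0 0 0 -23 -31 0; 0 0 0 0 -23 -31 0; 0 0 0 0 -23 -31 0; 0 0 0 0 -23 -31 0"}}

```text
time: 0.77
position: [0.2907, 0.4157, 0.2223]
tool_rot: [-0.496, 0.504, 0.496, 0.503]
ft_force: [0.6, 0.2, -0.2]
grip_width: 0.0871
```

Request:
{"api": "play_rows", "payload": {"rows": "0 0 0 0 -23 -31 0; 0 0 0 0 -23 -31 0; 0 0 0 0 -23 -31 0; 0 0 0 0 -23 -31 0; 0 0 0 0 -23 -31 0; 0 0 0 0 -23 -31 0; 0 0 0 0 -23 -31 0; 0 0 0 0 -23 -31 0"}}

```text
time: 1.43
position: [0.4711, 0.1649, 0.2224]
tool_rot: [-0.496, 0.504, 0.496, 0.504]
ft_force: [0.0, -0.1, -0.2]
grip_width: 0.0871
```

Request:
{"api": "play_rows", "payload": {"rows": "0 0 0 0 -23 -31 0; 0 0 0 0 -23 -31 0; 0 0 0 0 -23 -31 0; 0 0 0 0 -23 -31 0; 0 0 0 0 -23 -31 0; 0 0 0 0 0 0 0; 0 0 0 0 0 0 0"}}

```text
time: 2.02
position: [0.5842, 0.008, 0.2218]
tool_rot: [-0.495, 0.505, 0.496, 0.505]
ft_force: [-0.1, 0.9, 1.0]
grip_width: 0.0869
```

```bash
python3 - <<'E'
from h import *
o=readout.get_obs(); print(o['position'],o['q']); z=R.from_quat(o['tool_rot']).as_matrix(); print(z.round(3),np.arctan2(z[1,2],z[0,2]))
im=snap('wrist','w1'); print(w2px('w1',[.605,-.021,.15]))
E
```

```text
[0.58415443 0.00799577 0.22184454] [-1.77523227e-01  4.73385948e-01  1.53792828e+00  9.86658845e-05
  1.13080343e+00 -1.72992952e+00]
[[-0.001 -1.     0.018]
 [ 0.     0.018  1.   ]
 [-1.     0.001  0.   ]] 1.5523642012094174
[275.64710119 282.90261825]
```

View pics/w1.png

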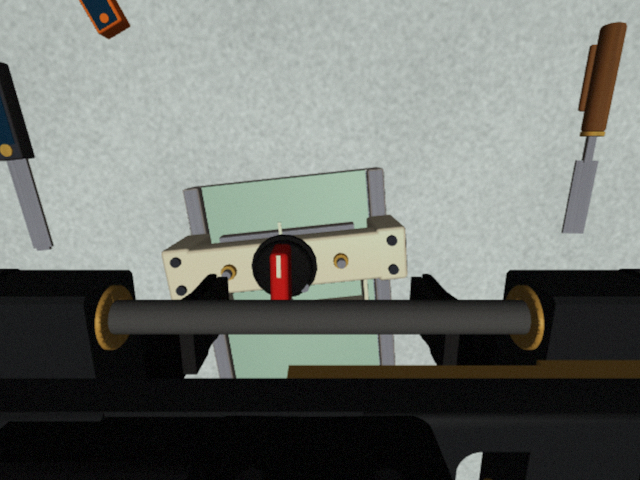

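Wrist view (robot side up): knob disc centred about (284,266), bar along about (279,275), bridge studs at (229,271) and (341,261), navy gauge at left.

```bash
python3 - <<'E'
from h import *
im=cv2.imread('pics/w1.png').astype(int); m=(im[...,2]>110)&(im[...,1]<60)&(im[...,0]<60); v,u=np.nonzero(m)
for r in (255,265,275,285,295): 
    k=u[v==r]; print(r,k.min() if len(k) else 0,k.max() if len(k) else 0)
print('disc',px2w('w1',284.5,266,.12)); print('studs mid',px2w('w1',285,266,.111))
d=np.load('pics/w1.npz');print((-d['T'][:3,:3].T@d['T'][:3,3]).round(3))
L=px2w('w1',164.5,254,.106);Rr=px2w('w1',404,227,.106);print('corners front',L,Rr)
a=(Rr-L)[:2]; print(np.linalg.norm(a), np.arctan2(-a[0],a[1]))
print('bedfront',px2w('w1',185,190,.04),px2w('w1',383,169,.04))
print('bar axis', px2w('w1',279,258,.15),px2w('w1',281.5,295,.15))
E
```

```text
255 271 286
265 271 287
275 271 287
285 271 287
295 271 287
disc [ 0.60240729 -0.0175666   0.12      ]
studs mid [ 0.60525452 -0.01812359  0.111     ]
[0.519 0.01  0.384]
corners front [ 0.5949055  -0.11469766  0.106     ] [0.57656241 0.07622357 0.106     ]
0.19180038123602047 0.09578276129614877
bedfront [ 0.55041702 -0.1171286   0.04      ] [0.53452538 0.07007202 0.04      ]
bar axis [ 0.58720837 -0.01786505  0.15      ] [ 0.61397506 -0.01737016  0.15      ]
```

Request:
{"api": "play_rows", "payload": {"rows": "0 0 0 0 -21 -25.5 0; 0 0 0 0 0 0 0; 0 0 0 30 0 0 0; 0 0 0 30 0 0 0; 0 0 0 20 0 0 0; 0 0 0 10 0 0 0; 0 0 0 6 0 0 0; 0 0 0 0 0 0 0"}}

```text
time: 2.73
position: [0.603, -0.0148, 0.1257]
tool_rot: [-0.496, 0.504, 0.497, 0.503]
ft_force: [0.8, 0.2, 0.1]
grip_width: 0.0869
```

Request:
{"api": "play_rows", "payload": {"rows": "0 0 0 0 0 0 1; 0 0 0 0 0 0 1; 0 0 0 0 0 0 1; 0 0 0 0 0 0 1; 0 0 0 0 0 0 1; 0 0 0 0 0 0 1; 0 0 0 0 0 0 1; 0 0 0 0 0 0 1", "squeeze": 30}}

```text
time: 3.4
position: [0.6039, -0.0159, 0.1266]
tool_rot: [-0.496, 0.504, 0.496, 0.504]
ft_force: [-0.5, 0.1, -0.5]
grip_width: 0.0416
```

Request:
{"api": "play_rows", "payload": {"rows": "0 0 0 0 0 0 1; 0 0 0 0 0 0 1; 0 0 0 0 0 0 1; 0 0 0 0 0 0 1; 0 0 0 0 0 0 1; 0 0 0 0 0 0 1; 0 0 0 0 0 0 1; 0 0 0 0 0 0 1"}}

```text
time: 4.07
position: [0.6039, -0.0198, 0.1265]
tool_rot: [-0.498, 0.505, 0.495, 0.502]
ft_force: [-1.3, -10.8, -1.2]
grip_width: 0.0129
```

Request:
{"api": "play_rows", "payload": {"rows": "0 0 0 0 0 -4 1; 0 0 0 0 0 0 1; 0.1 0 0 0 0 0 1; 0.1 0 0 0 0 0 1; 0.1 0 0 0 0 0 1; 0.1 0 0 0 0 0 1; 0.1 0 0 0 0 0 1; 0 0 0 0 0 0 1", "squeeze": 40}}

```text
time: 4.73
position: [0.604, -0.0197, 0.1265]
tool_rot: [-0.356, 0.611, 0.356, 0.611]
ft_force: [-0.2, -0.7, -0.9]
grip_width: 0.0125
```

```bash
python3 - <<'E'
from h import *
o=readout.get_obs(); z=R.from_quat(o['tool_rot']).as_matrix(); print(o['position'],np.arctan2(z[1,2],z[0,2]),o['ft_force'],o['moment'])
E
```

```text
[ 0.60396607 -0.01971113  0.12648851] 1.0546318523449845 [-0.21317015 -0.6815119  -0.93378182] [-0.15687843 -0.05566999 -0.06204431]
```

Request:
{"api": "play_rows", "payload": {"rows": "0.1 0 0 0 0 0 1; 0.1 0 0 0 0 0 1; 0.1 0 0 0 0 0 1; 0 0 0 0 0 0 1"}}

```text
time: 5.07
position: [0.6041, -0.0196, 0.1265]
tool_rot: [-0.261, 0.657, 0.261, 0.657]
ft_force: [0.4, 1.0, -1.2]
grip_width: 0.0132
```

```bash
cat >st.py <<'E'
from h import *
o=readout.get_obs(); z=R.from_quat(o['tool_rot']).as_matrix(); print(o['time'],o['position'].round(4),'zyaw',np.arctan2(z[1,2],z[0,2]).round(3),o['ft_force'].round(2),o['moment'].round(3),o['q'].round(2),z[:,0].round(3))
E
python3 st.py
```

```text
5.0667 [ 0.6041 -0.0196  0.1265] zyaw 0.757 [ 0.41  1.02 -1.21] [-0.039 -0.142 -0.111] [-0.22  0.62  1.57  0.    0.95 -0.97] [ 0.  0. -1.]
```

Request:
{"api": "play_rows", "payload": {"rows": "0.1 0 0 0 0 0 1; 0.1 0 0 0 0 0 1; 0 0 0 0 0 0 1"}}

```text
time: 5.32
position: [0.6042, -0.0195, 0.1265]
tool_rot: [-0.195, 0.679, 0.195, 0.68]
ft_force: [1.2, 0.2, -0.3]
grip_width: 0.0129
```

```bash
python3 st.py
```

```text
5.3167 [ 0.6042 -0.0195  0.1265] zyaw 0.558 [ 1.2   0.2  -0.33] [ 0.011 -0.186 -0.112] [-0.22  0.62  1.57  0.    0.95 -0.78] [ 0.001  0.    -1.   ]
```

Request:
{"api": "play_rows", "payload": {"rows": "0.08 0 0 0 0 0 1; 0 0 0 0 0 0 1"}}

```text
time: 5.48
position: [0.6043, -0.0195, 0.1265]
tool_rot: [-0.168, 0.687, 0.168, 0.687]
ft_force: [1.8, 0.7, -1.2]
grip_width: 0.0129
```

```bash
python3 st.py
```

```text
5.4833 [ 0.6043 -0.0195  0.1265] zyaw 0.48 [ 1.77  0.7  -1.22] [ 0.061 -0.253 -0.053] [-0.22  0.62  1.57  0.    0.95 -0.7 ] [ 0.001  0.    -1.   ]
```

Request:
{"api": "play_rows", "payload": {"rows": "0.08 0 0 0 0 0 1; 0 0 0 0 0 0 1"}}

```text
time: 5.65
position: [0.6042, -0.0194, 0.1265]
tool_rot: [-0.142, 0.693, 0.141, 0.693]
ft_force: [2.8, 2.1, -2.0]
grip_width: 0.0131
```

```bash
python3 st.py
```

```text
5.65 [ 0.6042 -0.0194  0.1265] zyaw 0.403 [ 2.79  2.06 -1.99] [ 0.236 -0.327  0.855] [-0.22  0.62  1.57 -0.    0.95 -0.62] [ 0.001 -0.    -1.   ]
```

Request:
{"api": "play_rows", "payload": {"rows": "0.08 0 0 0 0 0 1; 0 0 0 0 0 0 1"}}

```text
time: 5.82
position: [0.6042, -0.0193, 0.1265]
tool_rot: [-0.114, 0.698, 0.114, 0.698]
ft_force: [1.8, 2.6, -2.0]
grip_width: 0.0138
```

```bash
python3 st.py
```

```text
5.8167 [ 0.6042 -0.0193  0.1265] zyaw 0.323 [ 1.83  2.64 -1.95] [ 0.371 -0.317  1.148] [-0.22  0.62  1.57 -0.    0.95 -0.54] [ 0.001 -0.    -1.   ]
```

Moment fell at the click and then rose against the stop: knob at ~1.2. Relaxing, opening and lifting.

Request:
{"api": "play_rows", "payload": {"rows": "-0.1 0 0 0 0 0 1; 0 0 0 0 0 0 1; 0 0 0 0 0 0 0.2; 0 0 0 0 0 0 0.2; 0 0 0 0 0 0 0.2; 0 0 0 0 0 0 0.2; 0 0 0 0 0 0 0.2; 0 0 0 0 0 0 0.2"}}

```text
time: 6.48
position: [0.6037, -0.0199, 0.1266]
tool_rot: [-0.146, 0.692, 0.146, 0.692]
ft_force: [-0.3, 0.6, 0.1]
grip_width: 0.0449
```

```bash
python3 st.py
```

```text
6.4833 [ 0.6037 -0.0199  0.1266] zyaw 0.416 [-0.27  0.64  0.1 ] [-0.046  0.006 -0.048] [-0.22  0.62  1.57 -0.    0.95 -0.63] [-0. -0. -1.]
```

Request:
{"api": "play_rows", "payload": {"rows": "0 0 0 -20 0 0 0; 0 0 0 -40 0 0 0; 0 0 0 -40 0 0 0; 0 0 0 0 0 0 0"}}

```text
time: 6.82
position: [0.6089, -0.0208, 0.2348]
tool_rot: [-0.148, 0.687, 0.144, 0.697]
ft_force: [1.4, 0.3, 0.1]
grip_width: 0.0718
```

```bash
python3 st.py
```

```text
6.8167 [ 0.6089 -0.0208  0.2348] zyaw 0.416 [1.43 0.33 0.1 ] [-0.04  -0.075 -0.006] [-0.22  0.49  1.47  0.    1.17 -0.63] [ 0.016 -0.003 -1.   ]
```

Request:
{"api": "play_rows", "payload": {"rows": "-0.12 0 0 0 0 0 0; -0.12 0 0 0 0 0 0; -0.12 0 0 0 0 0 0; -0.12 0 0 0 0 0 0; -0.12 0 0 0 0 0 0; -0.12 0 0 0 0 0 0; -0.12 0 0 0 0 0 0; -0.12 0 0 0 0 0 0"}}

```text
time: 7.48
position: [0.6037, -0.0198, 0.2264]
tool_rot: [-0.451, 0.545, 0.451, 0.545]
ft_force: [-0.6, 0.4, 1.1]
grip_width: 0.0874
```

Request:
{"api": "play_rows", "payload": {"rows": "-0.12 0 0 0 0 0 0; -0.12 0 0 0 0 0 0; -0.03 0 0 0 16.5 -30 0; 0 0 0 0 16.5 -30 0; 0 0 0 0 16.5 -30 0; 0 0 0 0 16.5 -30 0; 0 0 0 0 16.5 -30 0; 0 0 0 0 16.5 -30 0"}}

```text
time: 8.15
position: [0.5168, -0.2075, 0.2266]
tool_rot: [0.519, -0.481, -0.518, -0.481]
ft_force: [-0.1, 0.1, -0.6]
grip_width: 0.0873
```

Request:
{"api": "play_rows", "payload": {"rows": "0 0 0 0 16.5 -30 0; 0 0 0 0 16.5 -30 0; 0 0 0 0 16.5 -30 0; 0 0 0 0 0 0 0; 0 0 0 0 0 0 0"}}

```text
time: 8.57
position: [0.4743, -0.3015, 0.2264]
tool_rot: [0.518, -0.482, -0.517, -0.482]
ft_force: [0.1, -0.1, -1.2]
grip_width: 0.0872
```

```bash
python3 st.py; python3 -c "
from h import *
snap('wrist','w2')
for p in([.4309,-.304,.018],[.476,-.3008,.018],[.6128,-.29,.009]): print(w2px('w2',p))"
```

```text
8.5667 [ 0.4743 -0.3015  0.2264] zyaw 1.642 [ 0.13 -0.07 -1.19] [ 0.042 -0.007 -0.005] [-0.77  0.44  1.59  0.    1.12 -2.41] [ 0.  0. -1.]
[318.46610528 175.01028477]
[318.50446993 219.12647232]
[319.55766434 334.53727138]
```

View pics/w2.png

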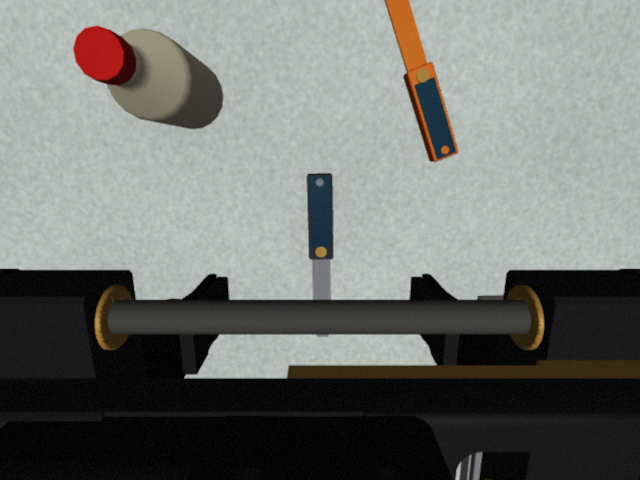

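Wrist view: gauge well centred, case rear (319.5,174), front (320.5,259), tip (322.5,336). The orange look-alike and wash bottle are clear.

```bash
python3 - <<'E'
from h import *
r=px2w('w2',319.7,174,.018);f=px2w('w2',320.3,259,.018);t=px2w('w2',322.5,336.5,.009)
print(r,f,t,'case',np.linalg.norm(f-r),'len',np.linalg.norm((t-r)[:2]),np.arctan2(*(t-r)[[1,0]]),np.arctan2(*(f-r)[[1,0]]),'centre',(r+f)/2)
d=((r+f)/2)[:2]-readout.get_obs()['position'][:2]; a=1.642; print(d@[-np.sin(a),np.cos(a)],d@[np.cos(a),np.sin(a)])
E
```

```text
[ 0.42981067 -0.30282665  0.018     ] [ 0.51905258 -0.29585452  0.018     ] [ 0.61506233 -0.28641608  0.009     ] case 0.08951384830821292 len 0.18597710538552092 0.08835461617123733 0.07796774538144101 centre [ 0.47443162 -0.29934059  0.018     ]
0.0002164424486452703 0.000703367265990513
```

Request:
{"api": "play_rows", "payload": {"rows": "-0.015 0 0 40 0 0 0; 0 0 0 40 0 0 0; 0 0 0 40 0 0 0; 0 0 0 40 0 0 0; 0 0 0 30 0 0 0; 0 0 0 20 0 0 0; 0 0 0 10.5 0 0 0; 0 0 0 0 0 0 0"}}

```text
time: 9.28
position: [0.4745, -0.2974, 0.0039]
tool_rot: [-0.521, 0.476, 0.524, 0.477]
ft_force: [-0.5, -0.4, 0.9]
grip_width: 0.087
```

Request:
{"api": "play_rows", "payload": {"rows": "0 0 0 0 0 0 1; 0 0 0 0 0 0 1; 0 0 0 0 0 0 1; 0 0 0 0 0 0 1; 0 0 0 0 0 0 1; 0 0 0 0 0 0 1; 0 0 0 0 0 0 1; 0 0 0 0 0 0 1", "squeeze": 45}}

```text
time: 9.95
position: [0.4752, -0.2999, 0.0063]
tool_rot: [0.522, -0.477, -0.522, -0.477]
ft_force: [-0.6, 0.7, -0.1]
grip_width: 0.0417
```

Request:
{"api": "play_rows", "payload": {"rows": "0 0 0 0 0 0 1; 0 0 0 0 0 0 1; 0 0 0 0 0 0 1; 0 0 0 0 0 0 1; 0 0 0 0 0 0 1; 0 0 0 0 0 0 1"}}

```text
time: 10.45
position: [0.4751, -0.2998, 0.006]
tool_rot: [-0.522, 0.477, 0.522, 0.477]
ft_force: [-0.7, 0.2, 0.0]
grip_width: 0.0254
```

```bash
python3 st.py
```

```text
10.45 [ 0.4751 -0.2998  0.006 ] zyaw 1.661 [-0.66  0.19  0.03] [-0.066  0.032  0.046] [-0.76  0.77  1.73 -0.    0.63 -2.42] [-0. -0. -1.]
```

Request:
{"api": "play_rows", "payload": {"rows": "0 0 0 -20 0 0 1; 0 0 0 -40 0 0 1; 0 0 0 0 31 0 1; 0 0 0 0 0 15 1; 0 0 0 0 0 30 1; 0 0 0 0 0 33 1; 0 0 0 0 0 33 1; 0 0 0 0 0 33 1"}}

```text
time: 11.12
position: [0.4301, -0.1574, 0.0656]
tool_rot: [-0.521, 0.477, 0.522, 0.477]
ft_force: [0.5, 0.5, -2.1]
grip_width: 0.0255
```

Request:
{"api": "play_rows", "payload": {"rows": "0 0 0 0 0 33 1; 0 0 0 0 0 33 1; 0 0 0 0 0 33 1; 0 0 0 0 0 26 1; 0 0 0 0 0 0 1; 0 0 0 0 0 0 1; 0 0 0 0 0 0 1"}}

```text
time: 11.7
position: [0.4204, -0.0347, 0.0659]
tool_rot: [0.522, -0.477, -0.522, -0.477]
ft_force: [0.5, -0.6, -1.1]
grip_width: 0.0253
```

```bash
python3 st.py; python3 - <<'E'
from h import *
w=snap('wrist','w3'); s=snap('scene','s3')
c=cv2.resize(s[205:355,190:370],None,fx=2.22,fy=2.22,interpolation=cv2.INTER_CUBIC)
o=np.zeros((480,800,3),np.uint8); o[:c.shape[0],:400]=c[:,:400]; o[:480,400:]=w[:480,120:520]
cv2.imwrite('pics/v3.png',cv2.convertScaleAbs(o,alpha=1.2))
E
```

```text
11.7 [ 0.4204 -0.0347  0.0659] zyaw 1.662 [ 0.48 -0.58 -1.14] [ 0.065 -0.038 -0.001] [-0.35  0.57  2.07 -0.    0.5  -2.01] [ 0. -0. -1.]
```

View pics/v3.png

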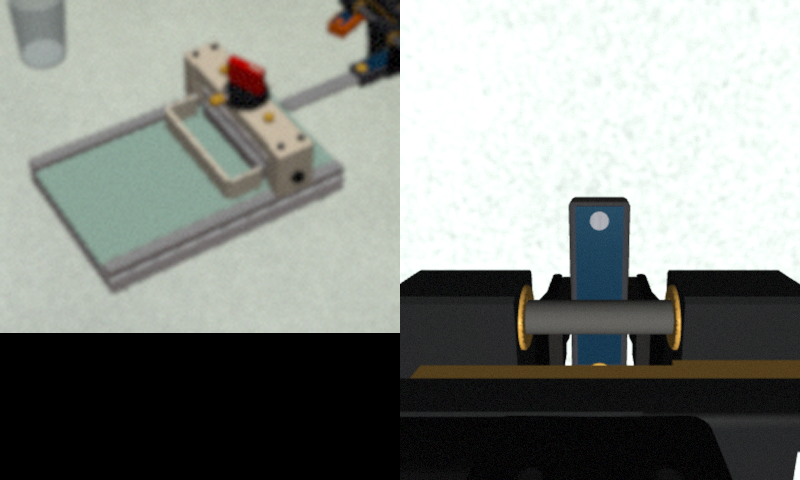

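Left: knob bar now turned over, leaf approaching the front of the bridge, centred; right: case straight in the pads. Lowering towards the glass.

Request:
{"api": "play_rows", "payload": {"rows": "0 0 0 12 0 0 1; 0 0 0 10 0 0 1; 0 0 0 3 0 0 1; 0 0 0 0 0 0 1; 0 0 0 0 0 0 1; 0 0 0 0 0 0 1", "squeeze": 55}}

```text
time: 12.3
position: [0.4203, -0.0351, 0.0413]
tool_rot: [0.522, -0.477, -0.522, -0.477]
ft_force: [0.1, 0.2, -1.5]
grip_width: 0.0253
```

```bash
python3 st.py
```

```text
12.3 [ 0.4203 -0.0351  0.0413] zyaw 1.66 [ 0.12  0.16 -1.52] [ 0.036  0.009 -0.015] [-0.35  0.63  2.08 -0.    0.43 -2.01] [ 0.001 -0.    -1.   ]
```

Request:
{"api": "play_rows", "payload": {"rows": "0 0 0 1 0 0 1; 0 0 0 0 0 0 1; 0 0 0 0 0 0 1"}}

```text
time: 12.55
position: [0.4202, -0.0346, 0.0403]
tool_rot: [0.522, -0.477, -0.522, -0.477]
ft_force: [-0.0, 0.3, -2.0]
grip_width: 0.0256
```

```bash
python3 st.py
```

```text
12.55 [ 0.4202 -0.0346  0.0403] zyaw 1.661 [-0.05  0.3  -1.97] [ 0.05   0.004 -0.003] [-0.35  0.63  2.08 -0.    0.43 -2.01] [ 0. -0. -1.]
```

Request:
{"api": "play_rows", "payload": {"rows": "0 0 0 1 0 0 1; 0 0 0 0 0 0 1; 0 0 0 0 0 0 1"}}

```text
time: 12.8
position: [0.42, -0.0346, 0.0391]
tool_rot: [-0.522, 0.477, 0.522, 0.477]
ft_force: [0.5, 0.7, -1.4]
grip_width: 0.0252
```

```bash
python3 st.py
```

```text
12.8 [ 0.42   -0.0346  0.0391] zyaw 1.661 [ 0.5   0.68 -1.39] [ 0.018  0.056 -0.002] [-0.35  0.63  2.08  0.    0.43 -2.01] [-0.  0. -1.]
```

Request:
{"api": "play_rows", "payload": {"rows": "0 0 0 0.7 0 0 1; 0 0 0 0 0 0 1; 0 0 0 0 0 0 1"}}

```text
time: 13.05
position: [0.4201, -0.0346, 0.0383]
tool_rot: [0.522, -0.477, -0.522, -0.477]
ft_force: [0.2, 0.3, -1.5]
grip_width: 0.0253
```

```bash
python3 st.py
```

```text
13.05 [ 0.4201 -0.0346  0.0383] zyaw 1.661 [ 0.23  0.29 -1.5 ] [ 0.055 -0.02   0.049] [-0.35  0.63  2.08  0.    0.43 -2.01] [ 0. -0. -1.]
```

Request:
{"api": "play_rows", "payload": {"rows": "0 0 0 0.7 0 0 1; 0 0 0 0 0 0 1; 0 0 0 0 0 0 1"}}

```text
time: 13.3
position: [0.4201, -0.0346, 0.0377]
tool_rot: [0.522, -0.477, -0.522, -0.477]
ft_force: [-1.0, 0.0, -1.1]
grip_width: 0.0252
```

```bash
python3 st.py
```

```text
13.3 [ 0.4201 -0.0346  0.0377] zyaw 1.661 [-1.05  0.02 -1.15] [ 0.089 -0.062  0.007] [-0.35  0.64  2.08 -0.    0.42 -2.01] [ 0. -0. -1.]
```

Request:
{"api": "play_rows", "payload": {"rows": "0 0 0 0.7 0 0 1; 0 0 0 0 0 0 1; 0 0 0 0 0 0 1"}}

```text
time: 13.55
position: [0.4201, -0.0346, 0.037]
tool_rot: [0.522, -0.477, -0.522, -0.477]
ft_force: [-1.1, 0.4, 0.1]
grip_width: 0.0249
```

```bash
python3 st.py
```

```text
13.55 [ 0.4201 -0.0346  0.037 ] zyaw 1.661 [-1.1   0.43  0.15] [ 0.083 -0.095 -0.021] [-0.35  0.64  2.08  0.    0.42 -2.01] [ 0. -0. -1.]
```

Touching the glass at TCP z≈0.038 (predicted 0.0385), so leaf is level. Back off slightly and slide in.

Request:
{"api": "play_rows", "payload": {"rows": "0 0 0 -0.8 0 0 1; 0 0 0 0 -8 0 1; 0 0 0 0 -8 0 1; 0 0 0 0 -4 0 1; 0 0 0 0 0 0 1; 0 0 0 0 0 0 1"}}

```text
time: 14.05
position: [0.441, -0.0329, 0.0378]
tool_rot: [0.523, -0.477, -0.522, -0.477]
ft_force: [0.9, -0.1, -1.2]
grip_width: 0.0255
```

```bash
cat >>st.py <<'E'
p=o['position'][:2]-[.6045,-.0185]; c,s=np.cos(.088),np.sin(.088); print('tip local',(p@[c,s]+.1395).round(4),(p@[-s,c]).round(4),'Faxial',(o['ft_force'][:2]@[c,s]).round(2))
E
python3 st.py
```

```text
14.05 [ 0.441  -0.0329  0.0378] zyaw 1.661 [ 0.9  -0.13 -1.16] [ 0.078 -0.139 -0.075] [-0.33  0.64  2.03  0.    0.47 -1.99] [ 0.001 -0.    -1.   ]
tip local -0.0246 -0.0 Faxial 0.89
```

Request:
{"api": "play_rows", "payload": {"rows": "0 0 0 0 -3 0 1; 0 0 0 0 -3 0 1; 0 0 0 0 -3 0 1; 0 0 0 0 -3 0 1; 0 0 0 0 0 0 1"}}

```text
time: 14.47
position: [0.4529, -0.0319, 0.0378]
tool_rot: [0.523, -0.477, -0.522, -0.477]
ft_force: [1.2, 0.5, -1.2]
grip_width: 0.0255
```

```bash
python3 st.py
```

```text
14.4667 [ 0.4529 -0.0319  0.0378] zyaw 1.661 [ 1.22  0.49 -1.24] [ 0.103 -0.152  0.021] [-0.32  0.65  2.    0.    0.49 -1.98] [ 0.001 -0.    -1.   ]
tip local -0.0127 -0.0 Faxial 1.25
```

Request:
{"api": "play_rows", "payload": {"rows": "0 0 0 0 -2 0 1; 0 0 0 0 -2 0 1; 0 0 0 0 -2 0 1; 0 0 0 0 0 0 1; 0 0 0 0 0 0 1"}}

```text
time: 14.88
position: [0.4577, -0.0311, 0.0378]
tool_rot: [-0.522, 0.477, 0.522, 0.477]
ft_force: [-1.7, 0.4, 0.6]
grip_width: 0.0254
```

```bash
python3 st.py
```

```text
14.8833 [ 0.4577 -0.0311  0.0378] zyaw 1.661 [-1.74  0.36  0.57] [ 0.052  0.067 -0.017] [-0.31  0.65  1.99  0.    0.5  -1.97] [-0.  0. -1.]
tip local -0.0079 0.0004 Faxial -1.7
```

Bevel contact at estimated tip x≈−8 (geometry predicts −8.8), so the localisation holds. Continuing gently.

Request:
{"api": "play_rows", "payload": {"rows": "0 0 0 0 -1.5 0 1; 0 0 0 0 -1.5 0 1; 0 0 0 0 0 0 1; 0 0 0 0 0 0 1"}}

```text
time: 15.22
position: [0.4591, -0.0305, 0.0376]
tool_rot: [-0.521, 0.478, 0.523, 0.476]
ft_force: [-5.2, -0.4, 2.0]
grip_width: 0.0253
```

```bash
python3 st.py
```

```text
15.2167 [ 0.4591 -0.0305  0.0376] zyaw 1.661 [-5.2  -0.35  1.97] [-0.108  0.691 -0.076] [-0.31  0.65  1.98 -0.    0.51 -1.97] [-0.004  0.001 -1.   ]
tip local -0.0064 0.0008 Faxial -5.21
```

Request:
{"api": "play_rows", "payload": {"rows": "0 0 0 0 -1.5 0 1; 0 0 0 0 -1.5 0 1; 0 0 0 0 0 0 1; 0 0 0 0 0 0 1"}}

```text
time: 15.55
position: [0.4616, -0.03, 0.0376]
tool_rot: [-0.521, 0.478, 0.524, 0.476]
ft_force: [-6.0, -0.9, 3.4]
grip_width: 0.0255
```

```bash
python3 st.py
```

```text
15.55 [ 0.4616 -0.03    0.0376] zyaw 1.661 [-5.99 -0.91  3.41] [-0.126  0.753  0.006] [-0.31  0.66  1.97 -0.    0.52 -1.97] [-0.004  0.001 -1.   ]
tip local -0.0038 0.0011 Faxial -6.05
```

Request:
{"api": "play_rows", "payload": {"rows": "0 0 0 0 -1.5 0 1; 0 0 0 0 -1.5 0 1; 0 0 0 0 0 0 1; 0 0 0 0 0 0 1"}}

```text
time: 15.88
position: [0.4644, -0.0297, 0.0377]
tool_rot: [-0.521, 0.478, 0.524, 0.476]
ft_force: [-5.5, -0.3, 4.6]
grip_width: 0.0255
```

```bash
python3 st.py
```

```text
15.8833 [ 0.4644 -0.0297  0.0377] zyaw 1.662 [-5.47 -0.27  4.62] [-0.032  0.767  0.06 ] [-0.3   0.66  1.97 -0.    0.52 -1.97] [-0.005  0.001 -1.   ]
tip local -0.0011 0.0012 Faxial -5.47
```

Glass reaction is growing because axial load tilts the tool 0.3° nose-down; levelling it.

Request:
{"api": "play_rows", "payload": {"rows": "0 0 -0.005 0 0 0 1; 0 0 0 -0.2 0 0 1; 0 0 0 0 0 0 1"}}

```text
time: 16.13
position: [0.4647, -0.0297, 0.0378]
tool_rot: [-0.522, 0.476, 0.522, 0.477]
ft_force: [-5.5, 1.0, 3.5]
grip_width: 0.0253
```

```bash
python3 st.py
```

```text
16.1333 [ 0.4647 -0.0297  0.0378] zyaw 1.662 [-5.52  0.99  3.54] [0.035 0.835 0.078] [-0.31  0.66  1.97  0.    0.51 -1.97] [ 0.001  0.002 -1.   ]
tip local -0.0008 0.0011 Faxial -5.41
```

Request:
{"api": "play_rows", "payload": {"rows": "0 0 0 0 -1.5 0 1; 0 0 0 0 -1.5 0 1; 0 0 0 0 0 0 1; 0 0 0 0 0 0 1"}}

```text
time: 16.47
position: [0.4683, -0.0296, 0.0378]
tool_rot: [0.522, -0.476, -0.522, -0.478]
ft_force: [-5.1, 0.6, 3.3]
grip_width: 0.0253
```

```bash
python3 st.py
```

```text
16.4667 [ 0.4683 -0.0296  0.0378] zyaw 1.661 [-5.12  0.62  3.25] [0.092 0.794 0.052] [-0.3   0.66  1.96  0.    0.52 -1.97] [ 0.002  0.001 -1.   ]
tip local 0.0029 0.0009 Faxial -5.04
```

Request:
{"api": "play_rows", "payload": {"rows": "0 0 0 -0.5 0 0 1; 0 0 0 0 -1.5 0 1; 0 0 0 0 -1.5 0 1; 0 0 0 0 0 0 1; 0 0 0 0 0 0 1"}}

```text
time: 16.88
position: [0.4734, -0.0299, 0.0384]
tool_rot: [0.523, -0.475, -0.521, -0.478]
ft_force: [-2.1, -0.3, 0.1]
grip_width: 0.0251
```

```bash
python3 st.py
```

```text
16.8833 [ 0.4734 -0.0299  0.0384] zyaw 1.661 [-2.1  -0.28  0.14] [0.069 0.586 0.127] [-0.3   0.66  1.95  0.    0.53 -1.97] [ 0.006  0.    -1.   ]
tip local 0.0079 0.0002 Faxial -2.12
```

Request:
{"api": "play_rows", "payload": {"rows": "0 0 0 0 -1.5 0 1; 0 0 0 0 -1.5 0 1; 0 0 0 0 0 0 1; 0 0 0 0 0 0 1"}}

```text
time: 17.22
position: [0.4764, -0.0297, 0.0385]
tool_rot: [0.524, -0.475, -0.521, -0.478]
ft_force: [-2.9, -0.4, -0.8]
grip_width: 0.0253
```

```bash
python3 st.py; python3 - <<'E'
from h import *
w=snap('wrist','w4'); s=snap('scene','s4'); t=snap('top','t4')
c=cv2.resize(s[205:325,240:370],None,fx=4,fy=4,interpolation=cv2.INTER_CUBIC)
a=cv2.resize(t[165:300,310:380],None,fx=4,fy=4,interpolation=cv2.INTER_CUBIC)
o=np.zeros((560,800,3),np.uint8); o[:480,:520]=c; o[:540,520:800]=a
cv2.imwrite('pics/v4.png',cv2.convertScaleAbs(o,alpha=1.4))
from numpy.linalg import norm
# expected rear of case in wrist picture vs w3
for f in('w3','w4'):
    im=cv2.imread('pics/'+f+'.png').astype(int); col=im[180:260,320].sum(1); print(f,180+np.argmax(col<300))
E
```

```text
17.2167 [ 0.4764 -0.0297  0.0385] zyaw 1.661 [-2.88 -0.41 -0.84] [0.044 0.575 0.072] [-0.3   0.66  1.95  0.    0.53 -1.96] [ 0.006  0.    -1.   ]
tip local 0.0109 0.0001 Faxial -2.91
w3 197
w4 197
```

View pics/v4.png

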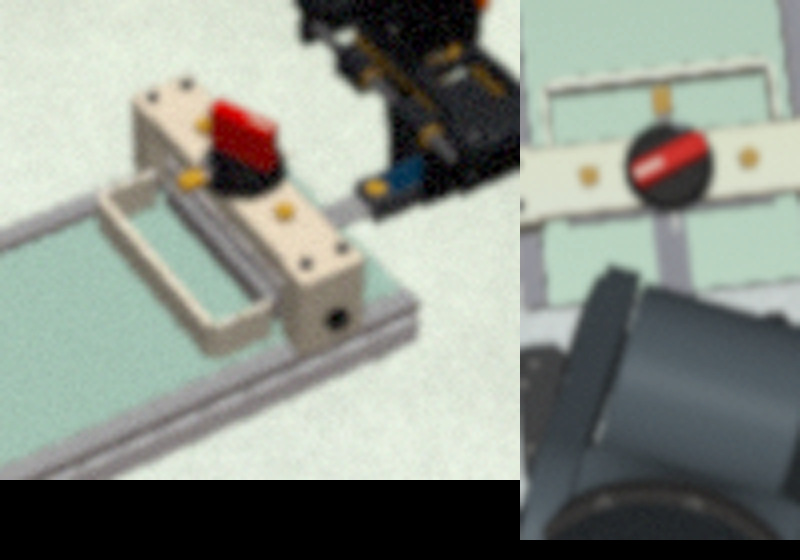

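Knob stays turned over (bar at ~67° to bed axis), leaf goes straight in at mid-bridge, nothing visible behind the knife; case hasn't slipped (rear edge at the same wrist row 197). Tiny level correction.

Request:
{"api": "play_rows", "payload": {"rows": "0 0 0.004 -0.2 0 0 1; 0 0 0 0 -0.5 0 1; 0 0 0 0 0 0 1; 0 0 0 0 0 0 1; 0 0 0 0 0 0 1; 0 0 0 0 0 0 1"}}

```text
time: 17.87
position: [0.4765, -0.0296, 0.0387]
tool_rot: [0.522, -0.477, -0.522, -0.477]
ft_force: [-2.3, 0.1, -2.7]
grip_width: 0.0254
```

```bash
python3 st.py
```

```text
17.8667 [ 0.4765 -0.0296  0.0387] zyaw 1.661 [-2.25  0.05 -2.67] [ 0.051  0.364 -0.041] [-0.3   0.66  1.94  0.    0.54 -1.96] [ 0.001 -0.    -1.   ]
tip local 0.011 0.0002 Faxial -2.24
```

Request:
{"api": "play_rows", "payload": {"rows": "0 0 0 0.5 0 0 1; 0 0 0 0 0 0 1; 0 0 0 0 0 0 1; 0 0 0 0 0 0 1; 0 0 0 0 0 0 1; 0 0 0 0 0 0 1"}}

```text
time: 18.37
position: [0.4765, -0.0296, 0.0383]
tool_rot: [0.522, -0.477, -0.522, -0.477]
ft_force: [-1.3, 0.2, 1.8]
grip_width: 0.0253
```

```bash
python3 st.py
```

```text
18.3667 [ 0.4765 -0.0296  0.0383] zyaw 1.661 [-1.26  0.18  1.79] [0.051 0.353 0.009] [-0.3   0.66  1.94  0.    0.54 -1.96] [ 0.002 -0.    -1.   ]
tip local 0.011 0.0002 Faxial -1.24
```

Request:
{"api": "play_rows", "payload": {"rows": "0 0 0 -0.2 0 0 1; 0 0 0 0 -0.5 0 1; 0 0 0 0 -0.5 0 1; 0 0 0 0 0 0 1; 0 0 0 0 0 0 1; 0 0 0 0 0 0 1"}}

```text
time: 18.87
position: [0.4766, -0.0294, 0.0383]
tool_rot: [-0.522, 0.477, 0.522, 0.477]
ft_force: [-3.9, -1.9, 2.2]
grip_width: 0.0253
```

```bash
python3 st.py; python3 -c "
from h import *
robot.hand_in()"
```

```text
18.8667 [ 0.4766 -0.0294  0.0383] zyaw 1.661 [-3.94 -1.85  2.22] [-0.287  0.738 -0.101] [-0.3   0.66  1.94  0.    0.54 -1.96] [-0.  0. -1.]
tip local 0.0112 0.0004 Faxial -4.09
the job is handed in; nothing more can be done
```

I turned the red knob clockwise through the detent to its stop, then slid the feeler gauge straight in under the knife. I handed the job in at 18.9 s, still holding the gauge by its case.

**Knob:** The wrist moment showed the detent, then the click, then the stop. A later top view showed the knob had stayed turned over.

**Gauge position:** The tip is about 11 mm behind the knob axis (my position estimate is good to about 2 mm). That puts it under the flat, 9 mm short of the knife's back edge. The leaf is level, within about 0.1°, and centred. The case is clear of the bed and bench by calculation, and the last camera view before the final small moves showed nothing poking out behind the knife.

**Drag:** Going in, the drag was about 5–6 N up the bevel and onto the flat, then 2–3 N further under it. After the last 1 mm push it read about 4 N, but the tool hardly moved. The earlier 2–3 N readings are at or just under the low end of the 3–10 N range.

**What did not fully settle:** At hand-in the arm was still pressing the leaf on the glass with a net upward reaction of roughly 3–4 N. There was also a side force of about 2 N.

I touched nothing else on the bench. I did not take a last picture after the final adjustments.

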